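# Loosen the left-hand cap on the gas turret

### The arm

A 7-joint arm with a two-finger parallel gripper is mounted at the origin on the work surface. World frame = base frame: x ahead of the robot, y to its left, z up, the work surface at z = 0. Lengths are in m, angles in rad, forces in N, time in s.
With the tool pointing down it reaches from about 0.4 to 0.75 m from the base axis. Payload 19.5 kg.
Tool frame: the origin (TCP) lies between the finger pads; the fingertips stand 19 mm ahead of it and the grasp point (between the pads) is the TCP; z points along the fingers, y is the line along which they close (so a half turn about z gives the same grasp; the last joint's range is limited). The gripper opens to 85 mm and grips with 20 to 120 N. Pads are 22 mm wide; open, the fingers measure 114 mm over their backs; the gripper's body (76 mm by 85 mm) begins 54 mm behind the grasp point. The pads swing forward as they close: fully open they stand 13 mm farther back than shut.
Start: joints at [1.282, 0.707, -0.028, 1.485, 0.022, 0.951, -0.075], TCP at [0.14, -0.558, 0.25] pointing down, gripper open.
Joint ranges: [-2.71, 2.71], [-0.32, 2.16], [-1.57, 1.52], [0, 2.45], [-1.46, 4.6], [0, 2.02], [-2.83, 2.83]. Speed limits (rad/s): [1.89, 1.89, 2.57, 2.57, 3.01, 3.01, 3.01].

### API

Orientations are given as a unit quaternion [w, x, y, z].
In Python, from workcell import readout, vision, order, cut_out, tip_of gives the robot as it stands. The module is installed in compiled form; this text tells all that it offers.
- The arm moves only by the tool step_arm, never from a script. Its argument "increments" is a list of rows, each a list of 3 entries, a list of its own where there are three numbers: the closure, from -1 (fully open) to 1 (shut), then the shift along the tool's x, y, z in units of 40 mm (1.0 is 40 mm), then the turn about the tool's z in units of 5 degrees (1.0 is 5 degrees). A call has 1 to 8 rows; each row shifts and turns the commanded pose from where the row before left it, along the tool's axes as they then stand; what a row does not reach is not made up. A row lasts 1/12 s, in which the tool goes at most 41.7 mm and 7.16 degrees, less where a joint would pass 70% of its speed; a pose out of reach is approached as far as the arm can. A call is refused whole if a number of a shift passes 1 or a number of a turn 1, either way. A call with a gripper value outside its range is refused whole. The fingers move at their own pace and stop on an object; the grip force is fixed at half the most. Time passes only in rows, so rows that do not move let the fingers close. It gives the time, the measured TCP pose, the force, the opening and the grip force at its end, in the units of the state.
- readout.read_state(): the state, without advancing time (a new reading comes with each control period).
- vision.grab_frame(name): name is "side" or "top" or "wrist"; returns (picture, depth): 400x640x3 uint8, red, green, blue; 400x640 float32, m along the optical axis (not along the pixel's ray), 0 where there is no reading.
- vision.camera_info(name): a dict with "fx", "fy", "cx", "cy" (pixels), "T" (4x4, takes a point from camera to world coordinates). Camera axes: x right, y up, looking along -z (the intrinsics and any distortion apply to the point x, -y, -z); pixel columns grow to the right and rows downward; lengths in m; the calibration is good to about 2 mm. A picture is of the moment at which its call begins: read the wrist's pose just before it. camera_info takes no time and is no camera call; for the wrist camera it gives the pose at the moment of the call.
- order.sign_off(): hands the job in; it is judged then, once.
Trained networks look in the newest picture that a camera, given by its name, has taken for a name from the list of things; names that differ only in an ending like _2 or _b are one class to them, and where a whole thing is asked for, a point or a joint stands for the part that bears it (a point fixed in the world has none). Each returns a list of dicts, best first, with "p" (0 to 1); they miss things now and then, are a little off and sometimes report something else, mostly with a low value. They report only what shows in the picture. A call takes as long as a camera call. They do not tell look-alikes from the thing itself.
- cut_out(camera, name): "region" (400x640 bool, what is visible of it) and "pixel" ([column, row] in pixels, amid what is visible of it).
- tip_of(camera, name): "pixel" ([column, row] in pixels: a listed point, or the origin of a listed thing).
The state is a dict: "time_s": time; "joint_positions": joint angles; "joint_velocities": joint speeds; "effort": joint torques, N m; "tool_pos": TCP position; "orientation": TCP orientation; "ft_force": force on the tool from outside, world axes, zero at the start; "moment": the same for the moment, N m; "opening": opening from 0.0 (shut) to 1.0 (fully open); "gripper_force": force on a finger pad.
Only numpy, scipy, OpenCV 4.12 (cv2) and the standard library are available. Lean on these libraries where they do the work, as an engineer would, in place of code of your own. Each camera call takes 0.05 s, during which the arm holds its last target. There are 200 camera calls.

### The job

The gas is shut off at the main. Loosen the winged cap on the red flammable-gas turret by about a quarter turn and let go of it: it has a left-hand thread, so it loosens clockwise seen from above, and must not be tightened any further. Leave the cap of the blue air turret as it is.

Things in the scene. Friction and masses are not known exactly. Their poses are not given: they have to be found in the camera images.
- red_wing (a point): Red winged cap on the red pillar (80 mm round flange fixed to the bench; notched brass hexagon). Skirt 40 mm across, 16 high; on it an upright wing 50 mm long, 12 thick, 34 high. Point: on the turning axis, 23 mm above the wing's foot (skirt top), 11 below its top edge, 121 above the bench. x along the wing's length, y across its thickness, z up; they turn with the cap.
- red_cap (a joint): Turn of the red cap, rad: about 0 when snug at the start, grows as the cap is turned clockwise seen from above (which loosens it), falls below 0 when it is tightened anticlockwise. Stops at -0.35 and 2.4. Steady drag of about 0.15 N m both ways; it stays where it is left and does not rise.
- blue_wing (a point): Blue winged cap on the blue pillar, same shape, plain hexagon; leave alone. Skirt 40 mm across, 16 high; on it an upright wing 50 mm long, 12 thick, 34 high. Point: on the turning axis, 23 mm above the wing's foot (skirt top), 11 below its top edge, 121 above the bench. x along the wing's length, y across its thickness, z up; they turn with the cap.
- blue_cap (a joint): Turn of the blue cap, rad, clockwise seen from above positive; about 0 at the start, stops at -2.4 and 0.35. It has an ordinary right-hand thread.
Not all that is in view belongs to the job. Leave any green look-alike of the part that bears red_wing alone.

How it is judged:
By the outcome, as a careful person would: the job done as asked, in the order asked, and still so for the second after the job is handed in, with the robot touching nothing.
It also fails if it takes over 29 s, if anything falls off the work surface, if the arm or the gripper's body presses on something with over 40 N, if the wrist force passes 120 N, or if a joint passes its speed limit or range.

## Working session

There is one attempt and no reset: what is moved stays moved. The work goes in short steps, Python scripts to look and compute and a tool call to move; the robot and the scene stay as the last step left them, time stands still between calls to the robot, and variables do not carry over. Pictures are saved under pics/ and viewed, at most 10 in all, crops included, and the job is handed in when it is done.

Besides the shell and the picture viewer there is one more tool, called after "Request:" by a JSON object that holds its "method" and its "body", one argument or row to a line. step_arm: Moves the arm, as the interface text tells. Its arguments: {"type":"object","properties":{"increments":{"type":"array"}},"required":["increments"]}

```bash
mkdir -p pics
cat > h.py <<'E'
import numpy as np, cv2
from workcell import readout, vision, order, cut_out, tip_of
def world(info,px,d):
    u,v=px; p=np.array([(u-info["cx"])/info["fx"]*d,-(v-info["cy"])/info["fy"]*d,-d,1.])
    return (info["T"]@p)[:3]
def cloud(info,mask,dep):
    v,u=np.nonzero(mask&(dep>0)); d=dep[v,u]
    p=np.c_[(u-info["cx"])/info["fx"]*d,-(v-info["cy"])/info["fy"]*d,-d,np.ones(len(d))]
    return (p@info["T"].T)[:,:3]
def save(n,im): cv2.imwrite("pics/"+n,im[:,:,::-1])
E
python3 - <<'E'
from h import *
s=readout.read_state();print(s["time_s"],s["tool_pos"],s["orientation"],s["opening"])
ims=[]
for c in ("top","side"):
    im,d=vision.grab_frame(c);I=vision.camera_info(c);ims.append(im)
    for n in("red_wing","blue_wing"):
        for r in cut_out(c,n)[:4]:
            P=cloud(I,r["region"],d);t=P[P[:,2]>P[:,2].max()-.015]
            print(c,n,round(r["p"],2),r["pixel"],t.mean(0).round(3),P[:,2].max().round(3),len(P))
save("a.png",cv2.resize(np.vstack(ims),(480,600)))
save("top.png",ims[0]);save("side.png",ims[1])
E
```

```text
0.0 [ 0.140392   -0.55735908  0.24983478] [-5.28092322e-04  9.92399844e-01  1.23053892e-01 -9.87794946e-05] 0.999572097519552
top red_wing 0.78 [238.4, 208.1] [0.531 0.195 0.131] 0.136 404
top red_wing 0.63 [174.9, 188.4] [0.568 0.32  0.131] 0.135 417
top blue_wing 0.83 [417.9, 244.9] [ 0.477 -0.137  0.131] 0.136 469
side red_wing 0.68 [308.2, 122.8] [0.571 0.317 0.13 ] 0.136 246
side red_wing 0.57 [308.2, 151.4] [0.535 0.193 0.129] 0.134 331
side blue_wing 0.76 [334.9, 276.2] [ 0.48  -0.141  0.13 ] 0.134 555
```

View pics/top.png

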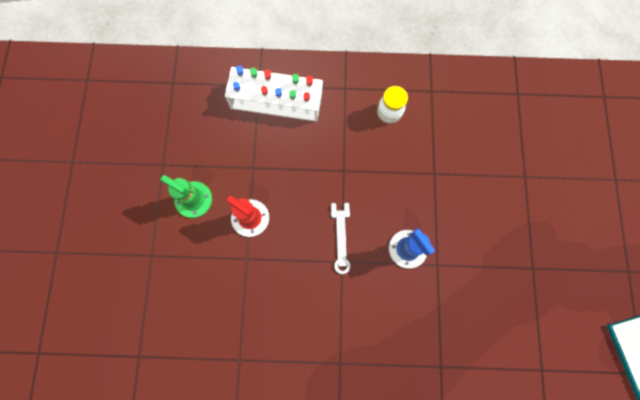

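View pics/side.png

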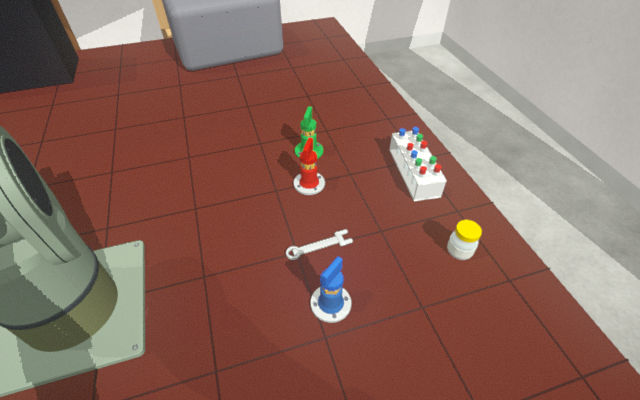

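Candidates for red_wing in the top picture are the red cap at (238,208), the green look-alike at (175,188) and blue at (418,245). In the side picture, red is at (308,151) and green at (308,123). I choose red and will check it in a close crop.

Run:
```python
from h import *
from scipy.spatial.transform import Rotation as R
im,d=vision.grab_frame("top");I=vision.camera_info("top")
hsv=cv2.cvtColor(im,cv2.COLOR_RGB2HSV).astype(int)
for r in cut_out("top","red_wing")[:2]:
    c=im[r["region"]].mean(0)
    P=cloud(I,r["region"],d);t=P[(P[:,2]>.115)];(cx,cy),wh,a=cv2.minAreaRect((t[:,:2]*1000).astype(np.float32))
    w=np.linalg.eigh(np.cov(t[:,:2].T))[1][:,1]
    print(r["pixel"],c.round(),cx,cy,wh,a,np.degrees(np.arctan2(w[1],w[0])))
for r in tip_of("top","red_wing")[:3]:
    u,v=r["pixel"]; C=I["T"][:3,3]; q=world(I,(u,v),1.)-C; print("tip",r["pixel"],r["p"],C+q*(.121-C[2])/q[2])
T=I["T"];print(T[:3,3])
save("crop.png",cv2.resize(im[150:260,130:330],(800,440),interpolation=cv2.INTER_CUBIC))
s=readout.read_state();q=s["orientation"];print(R.from_quat(np.r_[q[1:],q[0]]).as_matrix().round(3))
```

```text
[173.9, 186.9] [ 74. 194.  95.] 569.250244140625 322.32684326171875 (49.31719207763672, 12.018059730529785) 61.2636604309082 61.67535754021904
[242.2, 210.4] [232.  62.  53.] 532.515869140625 196.87689208984375 (47.10215377807617, 11.871115684509277) 57.769256591796875 57.46873675122955
tip [238.8, 203.7] 0.95 [0.53817039 0.19912252 0.121     ]
tip [171.0, 185.7] 0.67 [0.56837395 0.32810476 0.121     ]
[0.38271029 0.0532653  0.83149898]
[[ 0.97   0.244 -0.   ]
 [ 0.244 -0.97   0.   ]
 [ 0.    -0.    -1.   ]]
```

View pics/crop.png

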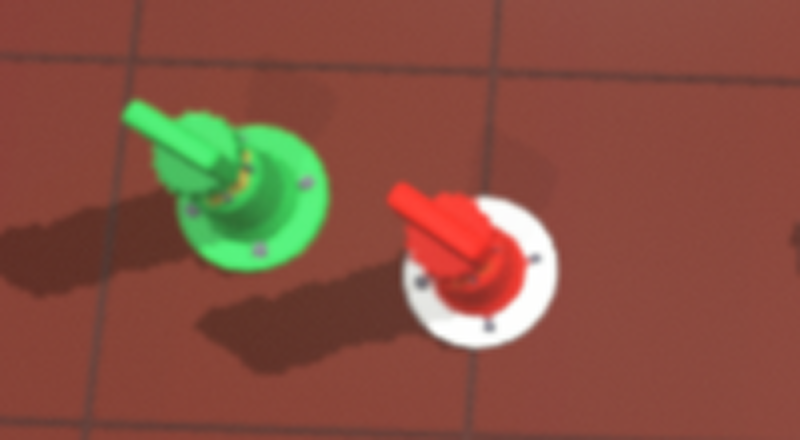

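The crop shows the red wing on a white flange, running from about crop (400,190) to (490,250), and the green one is entirely separate. Red axis is about (0.533, 0.197) with the wing at 57.5°. The top height is 0.135, against 0.132 expected. I'm moving over it by way of a waypoint.

Request:
{"method": "step_arm", "body": {
  "increments": [
    [-1, [0.75, -0.52, 0], 0],
    [-1, [0.75, -0.52, 0], 0],
    [-1, [0.75, -0.52, 0], 0],
    [-1, [0.75, -0.52, 0], 0],
    [-1, [0.75, -0.52, 0], 0],
    [-1, [0.75, -0.52, 0], 0],
    [-1, [0.75, -0.52, 0], 0],
    [-1, [0.75, -0.52, 0], 0]
  ]
}}

```text
time_s: 1.12
tool_pos: [0.3334, -0.3361, 0.2504]
orientation: [0.0, 0.992, 0.123, 0.0]
ft_force: [1.6, -1.0, -0.3]
opening: 1.0
gripper_force: 0.0
```

Request:
{"method": "step_arm", "body": {
  "increments": [
    [-1, [0.75, -0.52, 0], 0],
    [-1, [0.75, -0.52, 0], 0],
    [-1, [0.75, -0.52, 0], 0],
    [-1, [0.75, -0.52, 0], 0],
    [-1, [0.75, -0.52, 0], 0],
    [-1, [0.37, -0.76, 0], 0],
    [-1, [0.37, -0.76, 0], 0],
    [-1, [0.37, -0.76, 0], 0]
  ]
}}

```text
time_s: 1.78
tool_pos: [0.4736, -0.0991, 0.2503]
orientation: [-0.0, 0.992, 0.123, 0.0]
ft_force: [1.7, -0.5, 0.1]
opening: 0.999
gripper_force: 0.0
```

Request:
{"method": "step_arm", "body": {
  "increments": [
    [-1, [0.37, -0.76, 0], 0],
    [-1, [0.37, -0.76, 0], 0],
    [-1, [0.37, -0.76, 0], 0],
    [-1, [0.37, -0.76, 0], 0],
    [-1, [0.37, -0.76, 0], 0],
    [-1, [0.37, -0.76, 0], 0],
    [-1, [0.37, -0.76, 0], 0],
    [-1, [0.37, -0.76, 0], 0]
  ]
}}

```text
time_s: 2.45
tool_pos: [0.5288, 0.1658, 0.2504]
orientation: [-0.0, 0.992, 0.123, 0.0]
ft_force: [1.7, -0.7, -0.2]
opening: 1.002
gripper_force: 0.0
```

Request:
{"method": "step_arm", "body": {
  "increments": [
    [-1, [0, 0, 0], -1],
    [-1, [0, 0, 0], -1],
    [-1, [0, 0, 0], -1],
    [-1, [0, 0, 0], -1],
    [-1, [0, 0, 0], -1],
    [-1, [0, 0, 0], -1],
    [-1, [0, 0, 0], -1],
    [-1, [0, 0, 0], -1]
  ]
}}

```text
time_s: 3.12
tool_pos: [0.5288, 0.1639, 0.2504]
orientation: [-0.0, 0.889, 0.457, 0.0]
ft_force: [-0.8, 0.1, 0.8]
opening: 1.001
gripper_force: 0.0
```

Run:
```python
from h import *
print(readout.read_state()["joint_positions"].round(3))
```

```text
[-0.311  0.674 -0.091  1.563  0.072  0.908 -1.048]
```

Run:
```python
from h import *
I=vision.camera_info("wrist");im,d=vision.grab_frame("wrist")
for r in cut_out("wrist","red_wing")[:3]:
    P=cloud(I,r["region"],d);t=P[P[:,2]>.115]
    if len(t)<20: print(r["p"],r["pixel"],len(t));continue
    R_=cv2.minAreaRect((t[:,:2]*1000).astype(np.float32))
    w=np.linalg.eigh(np.cov(t[:,:2].T))[1][:,1]
    print(r["p"],r["pixel"],im[r["region"]].mean(0).round(),R_,np.degrees(np.arctan2(w[1],w[0])),P[:,2].max())
save("w.png",im)
```

```text
0.88 [311.9, 154.2] [236.  76.  70.] ((536.8489379882812, 197.87228393554688), (49.265560150146484, 12.066360473632812), 58.044857025146484) 58.09655821408977 0.13402061127620013
0.69 [255.1, 12.6] [ 95. 207. 121.] ((566.15771484375, 310.2012023925781), (22.222373962402344, 12.282917022705078), 61.71066665649414) 58.79624860430373 0.1339710408982316
```

View pics/w.png

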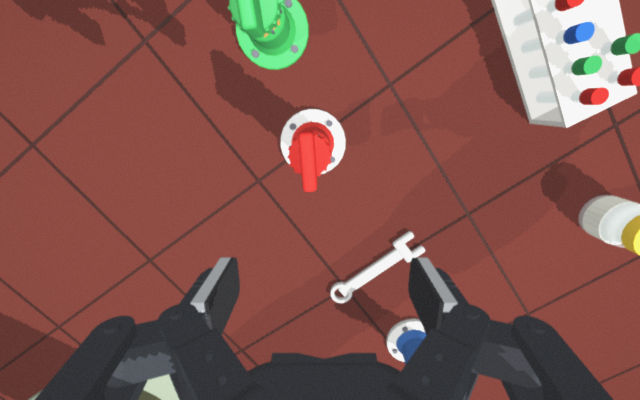

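Wrist view: red wing at (312,155), in line with the fingers and clear of the green at (265,30). Aligning and descending.

Request:
{"method": "step_arm", "body": {
  "increments": [
    [-1, [0.79, -0.34, 0], 0],
    [-1, [0, 0, 0], -0.7],
    [-1, [0, 0, 0.5], 0],
    [-1, [0, 0, 0.5], 0],
    [-1, [0, 0, 0.5], 0],
    [-1, [0, 0, 0], 0]
  ]
}}

```text
time_s: 3.72
tool_pos: [0.5351, 0.1971, 0.1874]
orientation: [-0.0, 0.877, 0.481, -0.002]
ft_force: [-0.9, -0.8, -0.7]
opening: 0.998
gripper_force: 0.0
```

Request:
{"method": "step_arm", "body": {
  "increments": [
    [-1, [0, 0, 0.5], 0],
    [-1, [0, 0, 0.5], 0],
    [-1, [0, 0, 0.4], 0],
    [-1, [0, 0, 0.2], 0],
    [-1, [0, 0, 0], 0],
    [-1, [0, 0, 0], 0]
  ]
}}

```text
time_s: 4.22
tool_pos: [0.5366, 0.1977, 0.1272]
orientation: [0.0, 0.876, 0.482, 0.0]
ft_force: [-0.2, -0.2, 0.4]
opening: 1.0
gripper_force: 0.0
```

Request:
{"method": "step_arm", "body": {
  "increments": [
    [0, [0, 0, 0], 0],
    [0.3, [0, 0, 0], 0],
    [1, [0, 0, 0], 0],
    [1, [0, 0, 0], 0],
    [1, [0, 0, 0], 0],
    [1, [0, 0, 0], 0],
    [1, [0, 0, 0], 0],
    [1, [0, 0, 0], 0]
  ]
}}

```text
time_s: 4.88
tool_pos: [0.5363, 0.1976, 0.1266]
orientation: [-0.0, 0.876, 0.482, 0.0]
ft_force: [-0.0, -0.8, 5.7]
opening: 0.127
gripper_force: 60.1
```

Gripped: opening about 11 mm, 60 N. Turning clockwise, which is + about tool z.

Request:
{"method": "step_arm", "body": {
  "increments": [
    [1, [0, 0, 0], 0.5],
    [1, [0, 0, 0], 1],
    [1, [0, 0, 0], 1],
    [1, [0, 0, 0], 1],
    [1, [0, 0, 0], 1],
    [1, [0, 0, 0], 1]
  ]
}}

```text
time_s: 5.38
tool_pos: [0.536, 0.1979, 0.1266]
orientation: [-0.0, 0.966, 0.258, -0.0]
ft_force: [-2.8, 2.7, 6.6]
opening: 0.126
gripper_force: 60.4
```

Run:
```python
from h import *
s=readout.read_state();print(s["joint_positions"].round(3),s["moment"],s["ft_force"],s["opening"],s["orientation"])
```

```text
[-0.433  0.87   0.046  1.635 -0.06   0.638 -1.403] [0.34014303 0.91613078 0.1301821 ] [-2.79621629  2.73320976  6.60111641] 0.12634937494033688 [-3.30544353e-04  9.66123877e-01  2.58078558e-01 -5.94766626e-05]
```

Request:
{"method": "step_arm", "body": {
  "increments": [
    [1, [0, 0, 0], 1],
    [1, [0, 0, 0], 1],
    [1, [0, 0, 0], 1],
    [1, [0, 0, 0], 1],
    [1, [0, 0, 0], 1],
    [1, [0, 0, 0], 1],
    [1, [0, 0, 0], 1],
    [1, [0, 0, 0], 1]
  ]
}}

```text
time_s: 6.05
tool_pos: [0.5358, 0.1986, 0.1266]
orientation: [-0.001, 0.996, -0.088, -0.0]
ft_force: [-5.2, 4.8, 6.2]
opening: 0.125
gripper_force: 60.4
```

Request:
{"method": "step_arm", "body": {
  "increments": [
    [1, [0, 0, 0], 1],
    [1, [0, 0, 0], 1],
    [1, [0, 0, 0], 1],
    [1, [0, 0, 0], 1],
    [1, [0, 0, 0], 0.5],
    [1, [0, 0, 0], 0],
    [1, [0, 0, 0], 0]
  ]
}}

```text
time_s: 6.63
tool_pos: [0.536, 0.199, 0.1266]
orientation: [-0.001, 0.96, -0.278, -0.0]
ft_force: [-2.5, 7.5, 6.3]
opening: 0.126
gripper_force: 60.4
```

Turned 90°. Releasing, lifting straight up and backing away.

Request:
{"method": "step_arm", "body": {
  "increments": [
    [-1, [0, 0, 0], 0],
    [-1, [0, 0, 0], 0],
    [-1, [0, 0, 0], 0],
    [-1, [0, 0, 0], 0],
    [-1, [0, 0, 0], 0],
    [-1, [0, 0, 0], 0],
    [-1, [0, 0, 0], 0],
    [-1, [0, 0, 0], 0]
  ]
}}

```text
time_s: 7.3
tool_pos: [0.5363, 0.1975, 0.1263]
orientation: [-0.0, 0.96, -0.279, -0.0]
ft_force: [-0.6, -0.5, 1.5]
opening: 1.001
gripper_force: 0.0
```

Request:
{"method": "step_arm", "body": {
  "increments": [
    [-1, [0, 0, -0.3], 0],
    [-1, [0, 0, -0.6], 0],
    [-1, [0, 0, -0.7], 0],
    [-1, [0, 0, -0.7], 0],
    [-1, [0, 0, -0.7], 0],
    [-1, [0, 0, 0], 0],
    [-1, [0, 0, 0], 0]
  ]
}}

```text
time_s: 7.88
tool_pos: [0.5366, 0.1977, 0.2474]
orientation: [-0.001, 0.96, -0.279, 0.001]
ft_force: [-0.7, 0.3, -0.3]
opening: 0.995
gripper_force: 0.0
```

Run:
```python
from h import *
for c in("wrist","side","top"):
  I=vision.camera_info(c);im,d=vision.grab_frame(c)
  if c=="side": save("s2.png",im)
  for n in("red_wing","blue_wing"):
   for r in cut_out(c,n)[:3]:
    P=cloud(I,r["region"],d);t=P[P[:,2]>.115]
    if len(t)<20: continue
    w=np.linalg.eigh(np.cov(t[:,:2].T))[1][:,1]
    print(c,n,round(r["p"],2),r["pixel"],im[r["region"]].mean(0).round(),cv2.minAreaRect((t[:,:2]*1000).astype(np.float32))[:2],np.degrees(np.arctan2(w[1],w[0])))
```

```text
wrist red_wing 0.85 [193.4, 227.2] [109. 230. 142.] ((573.1200561523438, 322.1809997558594), (50.020301818847656, 11.925531387329102)) 60.61316037494686
wrist red_wing 0.58 [322.2, 190.7] [244.  91.  84.] ((537.2627563476562, 197.75262451171875), (11.4329195022583, 49.44542694091797)) 147.96492691646378
side red_wing 0.67 [306.7, 151.4] [202.  51.  31.] ((535.7025756835938, 197.7157440185547), (14.838111877441406, 51.09120178222656)) 148.33398217713048
side red_wing 0.53 [309.3, 122.2] [ 57. 168.  79.] ((571.3602905273438, 319.649658203125), (44.739158630371094, 11.04852294921875)) 57.743862595270386
side blue_wing 0.68 [332.6, 277.6] [ 73. 125. 203.] ((481.552734375, -137.4247589111328), (51.84862518310547, 13.010858535766602)) -144.10785411098752
top red_wing 0.52 [235.1, 211.7] [229.  65.  56.] ((522.1366577148438, 204.68898010253906), (12.36978530883789, 23.605911254882812)) 150.26571410448346
top blue_wing 0.76 [421.2, 244.7] [ 68. 112. 200.] ((478.1897277832031, -137.3058319091797), (49.32265853881836, 12.2098970413208)) -144.22189990040624
```

View pics/s2.png

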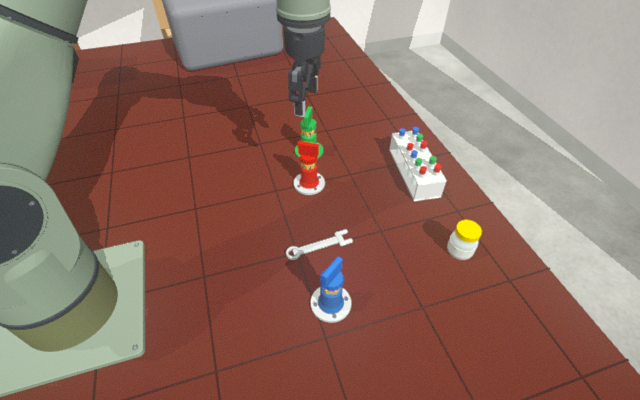

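The side view shows the red wing at (307,151) now broadside, at 148°, or 90° clockwise of its start. Green (309,122) and blue (333,277) are unchanged, and the gripper is clear above at about (303,100).

```bash
python3 -c "
from workcell import order;print(order.sign_off())"
```

```text
the job is handed in; nothing more can be done
None
```

I loosened the red cap 90° clockwise and let go of it, left the blue and green caps alone, and handed the job in with the gripper clear at about 8 s of the 29 s limit.

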